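# Swing the peg board back over its base plate

### The arm

A 7-joint arm with a two-finger parallel gripper is mounted at the origin on the work surface. World frame = base frame: x ahead of the robot, y to its left, z up, the work surface at z = 0. Lengths are in m, angles in rad, forces in N, time in s.
With the tool pointing down it reaches from about 0.4 to 0.85 m from the base axis. Payload 10.4 kg.
Tool frame: the origin (TCP) lies between the finger pads; the fingertips stand 19 mm ahead of it and the grasp point (between the pads) is the TCP; z points along the fingers, y is the direction in which the jaws open and shut (so a half turn about z gives the same grasp; the last joint's range is limited). The gripper opens to 85 mm and grips with 20 to 120 N. Pads are 22 mm wide; open, the fingers measure 114 mm over their backs; the gripper's body (76 mm by 85 mm) begins 54 mm behind the grasp point. The pads swing forward as they close: fully open they stand 13 mm farther back than shut.
Start: joints at [1.3, 0.332, -0.065, 1.46, 0.022, 1.35, -0.088], TCP at [0.153, -0.606, 0.25] pointing down, gripper open.
Joint ranges: [-2.6, 2.6], [-0.5, 2.12], [-1.47, 1.34], [0.16, 2.42], [-1.27, 4.41], [0.06, 2.06], [-2.6, 2.6]. Speed limits (rad/s): [2.22, 2.22, 2.79, 2.79, 3.14, 3.14, 3.14].

### API

Orientations are given as a unit quaternion [x, y, z, w].
In Python, from workcell import manip gives the robot as it stands.
- The arm moves only by the shell command python3 -m jog 'ROWS' [FORCE]. ROWS is JSON, a list of rows, each an object with "offset": the shift along the tool's x, y, z as a fraction of full scale, a list of three; "rotation": the turn, a rotation vector about the tool's x, y, z as a fraction of full scale, a list of three; "fingers": the opening, from -1 (shut) to 1 (fully open), so that 0 is half open. A call has 1 to 8 rows; each row shifts and turns the commanded pose from where the row before left it, along the tool's axes as they then stand; what a row does not reach is not made up. Full scale, the value 1, is 0.15 m for a shift and 2 rad for a turn. A row lasts 1/8 s, in which the tool goes at most 62.5 mm and 10.7 degrees, less where a joint would pass 70% of its speed; a pose out of reach is approached as far as the arm can. A call with a number of a shift or a turn outside -1 to 1 is refused whole. A call with a gripper value outside its range is refused whole. The fingers move at their own pace and stop on an object; FORCE is the grip in N (left out, the last holds). Time passes only in rows, so rows that do not move let the fingers close. It gives the time, the measured TCP pose, the force and the opening at its end, in the units of the state.
- manip.get_obs(): the state, without advancing time (a new reading comes with each control period).
- manip.camera(name): name is "scene" or "top" or "wrist"; returns the picture (480x640x3 uint8, red, green, blue); there is no depth.
- manip.camera_info(name): a dict with "mtx" (3x3 intrinsics, pixels), "xyz" and "rotation" of the camera in the world. Camera axes: x right, y down, z forward; pixel columns grow to the right and rows downward; lengths in m; the calibration is good to about 2 mm. The wrist camera is an equidistant fisheye: a pixel r from the principal point sees the ray r / f radians off the axis. A picture is of the moment at which its call begins: read the wrist's pose just before it. camera_info takes no time and is no camera call; for the wrist camera it gives the pose at the moment of the call.
- manip.hand_in(): hands the job in, once; it reports no verdict.
Trained networks look in the newest picture that a camera, given by its name, has taken for a name from the list of things; names that differ only in an ending like _2 or _b are one class to them, and where a whole thing is asked for, a point or a joint stands for the part that bears it (a point fixed in the world has none). Each returns a list of dicts, best first, with "conf" (0 to 1); they miss things now and then, are a little off and sometimes report something else, mostly with a low value. They report only what shows in the picture. A call takes as long as a camera call. They do not tell look-alikes from the thing itself.
- manip.recognise(camera, query): "bbox" ([left, top, right, bottom] in pixels, round what is visible of it).
The state is a dict: "clock": time; "joint_pos": joint angles; "joint_velocities": joint speeds; "tau": joint torques, N m; "position": TCP position; "ee_rot": TCP orientation; "ft_force": force on the tool from outside, world axes, zero at the start; "torque": the same for the moment, N m; "grip_width": opening from 0.0 (shut) to 1.0 (fully open).
Only numpy, scipy, OpenCV 4.12 (cv2) and the standard library are available. Lean on these libraries where they do the work, as an engineer would, in place of code of your own. Each camera call takes 0.05 s, during which the arm holds its last target. There are 200 camera calls.

### The job

On the keyhole-surgery training table two grey exercise boards stand swung out from their black base plates, each turning on a pin through one corner. Swing the board with the upright pegs back until it lies square over its base plate, and let go of it. Leave the board with the wire hoops as it stands.

Things in the scene. Friction and masses are not known exactly. Their poses are not given: they have to be found in the camera images.
- peg_board (a joint): angle of the peg board on its pin: grey slab 200 x 120 x 24 mm, underside 10 mm above the table, with 12 white pegs 30 mm tall. 0 rad = square over its base plate; positive = swung out, anticlockwise from above. Starts 0.55 to 1.1 rad out, turns from -0.6 to 1.3 rad, no stop at 0, stays where left: light pin friction, 1 to 2 N pushed near its free end.
- peg_pivot (a point): the peg board's pin, at the top face of its fixed black base plate (200 x 120 x 10 mm). Axes are the plate's: z up, x along its length, y along its width; from the pin it spans x -20 to 180, y -20 to 100 mm. The board spans the same in its own axes, these turned by joint peg_board about z. To bring it home push its long side at y = 100 mm, near the free corner.
- peg_corner (a point): the free corner of the peg board, top face (34 mm above the table), diagonally opposite the pin: at x 180, y 100 mm from it in the board's own axes, which are this point's axes.
- hoop_corner (a point): free corner of the other board, to be left alone: same slab, base plate and pin, but with three steel wire hoops 42 mm tall in place of pegs. Top face, 34 mm above the table; its pin is at x -180, y -100 mm from here in the board's own axes, which are this point's axes.
Mind the look-alikes: they are no part of the job. Leave any green or red look-alike of the part that bears peg_board alone.

How it is judged:
At the end, for the whole second after the job is handed in: The peg board lies within 0.175 rad (10 degrees) of square over its base plate, at rest, and the hoop board's free corner is within 20 mm of where it started (value of joint peg_board between -0.175 and 0.175 rad and velocity of joint peg_board between -0.05 and 0.05 rad/s and distance of hoop_corner from where it was at the start of the episode below 0.02 m); the robot touches nothing.
It fails at once if the hoop board is moved (its free corner by more than 20 mm) (distance of hoop_corner from where it was at the start of the episode above 0.02 m).
It also fails if it takes over 32 s, if anything falls off the work surface, if the arm or the gripper's body presses on something with over 40 N, if the wrist force passes 120 N, or if a joint passes its speed limit or range.

## Working session

There is one attempt and no reset: what is moved stays moved. The work goes in short steps, Python scripts to look and compute and a shell command to move; the robot and the scene stay as the last step left them, time stands still between calls to the robot, and variables do not carry over. Pictures are saved under pics/ and viewed, about 8 in all and at most 12, crops included, and the job is handed in when it is done.

```bash
mkdir -p pics
python3 - <<'E'
from workcell import manip
import cv2
for c in("scene","top"):
    im=manip.camera(c); cv2.imwrite(f"pics/{c}0.png",im[:,:,::-1])
    i=manip.camera_info(c); print(c,i)
    for q in("peg_board","hoop_corner","peg_pivot","peg_corner"):
        try: print(q,manip.recognise(c,q))
        except Exception as e: print(q,e)
print(manip.get_obs())
E
```

```text
scene {'mtx': array([[468.23725161,   0.        , 320.21105352],
       [  0.        , 468.23725161, 243.08150453],
       [  0.        ,   0.        ,   1.        ]]), 'xyz': array([ 1.34078456, -0.3093332 ,  0.85032633]), 'rotation': array([ 0.71341184,  0.56802163, -0.25646319, -0.32034606])}
peg_board [{'bbox': [231.1, 229.0, 321.4, 279.4], 'conf': 0.85}, {'bbox': [134.8, 281.3, 207.7, 366.5], 'conf': 0.71}]
hoop_corner []
peg_pivot [{'bbox': [139.6, 215.2, 194.2, 270.6], 'conf': 0.98}, {'bbox': [234.2, 230.3, 320.1, 312.0], 'conf': 0.68}, {'bbox': [131.8, 282.4, 205.0, 372.0], 'conf': 0.68}]
peg_corner [{'bbox': [138.1, 214.4, 194.2, 268.2], 'conf': 0.91}, {'bbox': [234.2, 233.2, 319.4, 278.8], 'conf': 0.67}, {'bbox': [131.7, 282.2, 203.7, 371.2], 'conf': 0.62}]
top {'mtx': array([[536.55421213,   0.        , 323.24789825],
       [  0.        , 536.55421213, 239.09829595],
       [  0.        ,   0.        ,   1.        ]]), 'xyz': array([ 0.33419854, -0.11735899,  1.25746117]), 'rotation': array([ 0.70568757, -0.70488774,  0.05331166, -0.04791861])}
peg_board [{'bbox': [446.2,
[... 643 characters left out ...]
ray([ 1.3003726 ,  0.33223979, -0.06471755,  1.46013717,  0.0215867 ,
        1.34990525, -0.08851605]), 'joint_velocities': array([-1.36499681e-04, -2.65293484e-04, -4.25865987e-04, -5.74666111e-08,
        1.06293133e-04,  2.05283618e-03,  1.68912968e-03]), 'tau': array([ 3.29311988e-04, -6.24744344e+01,  4.93789266e-02, -3.91559315e+01,
        1.64511945e-02,  2.46909738e-03, -2.50528080e-05]), 'position': array([ 0.15333969, -0.60589816,  0.25029493]), 'ee_rot': array([ 9.92332641e-01,  1.23595832e-01,  1.67798031e-05, -5.40010023e-07]), 'ft_force': array([ 0.58877157, -0.226064  ,  0.39505099]), 'torque': array([ 0.01699162,  0.03317381, -0.00127006]), 'grip_width': 1.0010661107438612}
```

View pics/top0.png

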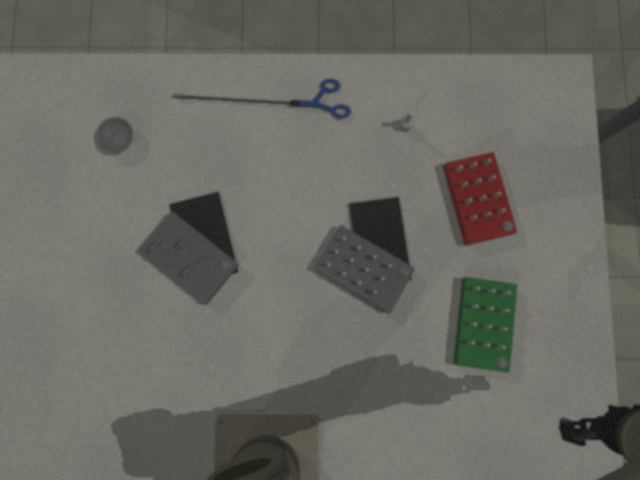

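View pics/scene0.png

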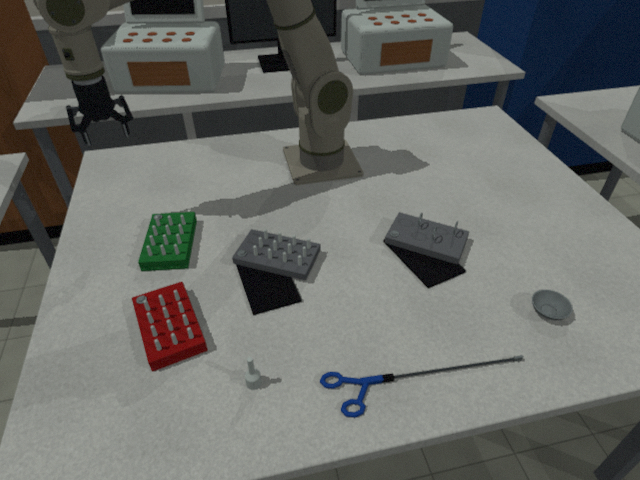

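Top view: four boards. Red pegs (480,198) and green pegs (487,325) are look-alikes. Grey with hoops (187,258) is to be left alone. Grey with white pegs (363,268), swung off its black plate (380,225), fits the description. I'll confirm it in a crop.

Run:
```python
import cv2
im=cv2.imread("pics/top0.png")[180:330,290:440]
cv2.imwrite("pics/crop.png",cv2.convertScaleAbs(cv2.resize(im,(600,600),interpolation=cv2.INTER_CUBIC),alpha=1.6,beta=10))
```

```text
(no output)
```

View pics/crop.png

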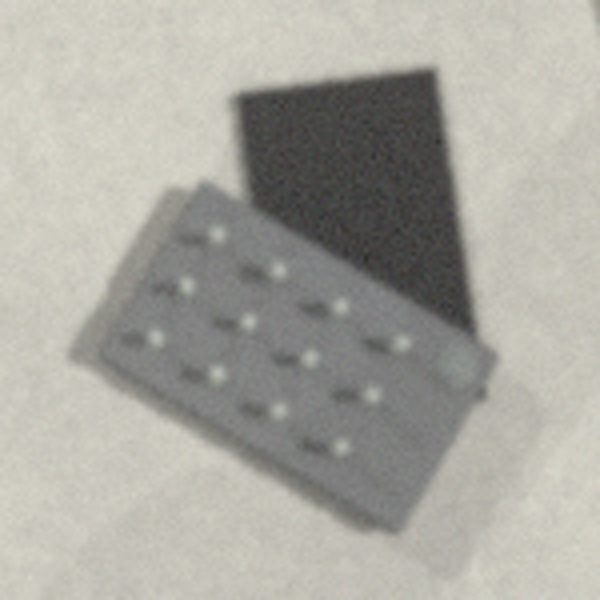

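The crop shows the grey board with 12 white pegs. Its pin is at crop (458,367), the free corner at (103,352) and the plate's far corners at (237,95) and (437,70). This is the right board. Now I fit the geometry.

```bash
cat > geo.py <<'E'
import numpy as np, cv2
from scipy.spatial.transform import Rotation as R
from scipy.optimize import least_squares
def proj(i,P):
    q=R.from_quat(i["rotation"]).inv().apply(np.array(P)-i["xyz"]); q=q@i["mtx"].T; return q[:,:2]/q[:,2:]
B=[(180,-20),(-20,-20),(-20,100),(180,100),(0,0)]; L=[(180,100),(180,-20),(-20,-20)]
def pts(v,xy,a,z):
    c,s=np.cos(a),np.sin(a); xy=np.array(xy)/1e3
    return np.c_[v[0]+c*xy[:,0]-s*xy[:,1],v[1]+s*xy[:,0]+c*xy[:,1],np.full(len(xy),z)]
def fit(i,bpix,ppix,v0):
    f=lambda v:np.r_[(proj(i,pts(v,B,v[2]+v[3],.034))-bpix).ravel(),(proj(i,pts(v,L,v[2],.010))-ppix).ravel()]
    r=least_squares(f,v0,loss="soft_l1"); return r.x,np.abs(r.fun).max()
E
python3 - <<'E'
from geo import *
from workcell import manip
i=manip.camera_info("top")
o=np.array([290,180])
b=np.array([(203,182),(497,355),(400,530),(103,352),(458,367)])/4+o-.4
p=np.array([(237,95),(437,70),(486,397)])/4+o-.4
v,e=fit(i,b,p,[.27,-.3,.1,.9]); print("pin x,y,plate yaw,joint",v,"maxres px",e)
for q in np.linspace(v[3],-.05,9):
    print("q%.2f"%q,"contact(165,100)",pts(v,[(165,100)],v[2]+q,0)[0,:2].round(3),"inward dir -y",np.round([np.sin(v[2]+q),-np.cos(v[2]+q)],3),"corner",pts(v,[(180,100)],v[2]+q,0)[0,:2].round(3))
ob=manip.get_obs(); print(ob["position"],R.from_quat(ob["ee_rot"]).as_matrix().round(3))
# others: hoop board extents
for n,c in dict(hoopL=(138,250),hoopB=(208,303),hoopR=(236,268),hoopT=(172,212),bowl=(113,135),greenTL=(462,279),redBL=(466,243)).items():
    d=R.from_quat(i["rotation"]).apply(np.linalg.solve(i["mtx"],[*c,1])); print(n,(i["xyz"]+d*(.034-i["xyz"][2])/d[2]).round(3))
E
```

```text
pin x,y,plate yaw,joint [ 0.43664229 -0.31074993  0.13634426  0.89445887] maxres px 1.7879103800108282
q0.89 contact(165,100) [ 0.436 -0.118] inward dir -y [ 0.858 -0.514] corner [ 0.443 -0.105]
q0.78 contact(165,100) [ 0.458 -0.119] inward dir -y [ 0.791 -0.612] corner [ 0.468 -0.107]
q0.66 contact(165,100) [ 0.481 -0.123] inward dir -y [ 0.714 -0.701] corner [ 0.491 -0.112]
q0.54 contact(165,100) [ 0.503 -0.129] inward dir -y [ 0.626 -0.78 ] corner [ 0.514 -0.12 ]
q0.42 contact(165,100) [ 0.524 -0.139] inward dir -y [ 0.53  -0.848] corner [ 0.536 -0.131]
q0.30 contact(165,100) [ 0.543 -0.15 ] inward dir -y [ 0.426 -0.905] corner [ 0.557 -0.144]
q0.19 contact(165,100) [ 0.561 -0.164] inward dir -y [ 0.317 -0.948] corner [ 0.576 -0.159]
q0.07 contact(165,100) [ 0.578 -0.179] inward dir -y [ 0.203 -0.979] corner [ 0.593 -0.176]
q-0.05 contact(165,100) [ 0.592 -0.197] inward dir -y [ 0.086 -0.996] corner [ 0.607 -0.196]
[ 0.15333969 -0.60589816  0.25029493] [[ 0.969  0.245  0.   ]
 [ 0.245 -0.969  0.   ]
 [ 0.     0.    -1.   ]]
hoopL [0.485 0.298 0.034]
hoopB [0.364 0.134 0.034]
hoopR [0.444 0.073 0.034]
hoopT [0.574 0.224 0.034]
bowl [0.758 0.37  0.034]
greenTL [ 0.419 -0.444  0.034]
redBL [ 0.502 -0.456  0.034]
```

```bash
cat > to.py <<'E'
import sys
from geo import *
from workcell import manip
o=manip.get_obs(); M=R.from_quat(o["ee_rot"])
print("pos",o["position"].round(4),"tool y heading",round(float(np.arctan2(*M.as_matrix()[[1,0],1])),3),"F",o["ft_force"].round(1),"t",round(o["clock"],2),"j",o["joint_pos"].round(2))
p=o["position"]
for a in sys.argv[1:]:
    t=np.array(eval(a)); print(t,"units",(M.inv().apply(t-p)/.15).round(3)); p=t
E
python3 -m jog '[{"offset":[0,0,0],"rotation":[0,0,-0.09],"fingers":-1},{"offset":[0,0,0],"rotation":[0,0,-0.09],"fingers":-1},{"offset":[0,0,0],"rotation":[0,0,-0.09],"fingers":-1},{"offset":[0,0,0],"rotation":[0,0,-0.09],"fingers":-1},{"offset":[0,0,0],"rotation":[0,0,-0.09],"fingers":-1},{"offset":[0,0,0],"rotation":[0,0,-0.09],"fingers":-1},{"offset":[0,0,0],"rotation":[0,0,-0.09],"fingers":-1},{"offset":[0,0,0],"rotation":[0,0,-0.09],"fingers":-1}]'
python3 to.py '[.406,-.1,.25]' '[.406,-.1,.036]'
```

```text
clock: 1.5
position: [0.1533, -0.6059, 0.2503]
ee_rot: [0.662, 0.749, -0.0, 0.0]
ft_force: [-0.3, 0.7, -0.5]
grip_width: -0.0
pos [ 0.1533 -0.6059  0.2503] tool y heading 0.123 F [-0.3  0.7 -0.5] t 1.5 j [ 1.45  0.35 -0.26  1.45  0.09  1.36  1.31]
[ 0.406 -0.1    0.25 ] units [3.141e+00 2.086e+00 2.000e-03]
[ 0.406 -0.1    0.036] units [0.    0.    1.427]
```

```bash
python3 -m jog '[{"offset":[0.31,0.21,0],"rotation":[0,0,0],"fingers":-1},{"offset":[0.31,0.21,0],"rotation":[0,0,0],"fingers":-1},{"offset":[0.31,0.21,0],"rotation":[0,0,0],"fingers":-1},{"offset":[0.31,0.21,0],"rotation":[0,0,0],"fingers":-1},{"offset":[0.31,0.21,0],"rotation":[0,0,0],"fingers":-1},{"offset":[0.31,0.21,0],"rotation":[0,0,0],"fingers":-1},{"offset":[0.31,0.21,0],"rotation":[0,0,0],"fingers":-1},{"offset":[0,0,0],"rotation":[0,0,0],"fingers":-1}]'
python3 to.py '[.406,-.1,.25]' '[.406,-.1,.036]'
```

```text
clock: 2.5
position: [0.3363, -0.2536, 0.2509]
ee_rot: [0.662, 0.749, -0.0, 0.001]
ft_force: [-0.6, -1.1, 0.8]
grip_width: 0.001
pos [ 0.3363 -0.2536  0.2509] tool y heading 0.124 F [-0.6 -1.1  0.8] t 2.5 j [ 1.16 -0.11 -0.57  1.93 -0.06  1.3   0.73]
[ 0.406 -0.1    0.25 ] units [0.959 0.587 0.005]
[ 0.406 -0.1    0.036] units [ 2.000e-03 -1.000e-03  1.427e+00]
```

```bash
python3 -m jog '[{"offset":[0.24,0.15,0],"rotation":[0,0,0],"fingers":-1},{"offset":[0.24,0.15,0],"rotation":[0,0,0],"fingers":-1},{"offset":[0.24,0.15,0],"rotation":[0,0,0],"fingers":-1},{"offset":[0.24,0.15,0],"rotation":[0,0,0],"fingers":-1},{"offset":[0,0,0],"rotation":[0,0,-0.09],"fingers":-1},{"offset":[0,0,0],"rotation":[0,0,-0.09],"fingers":-1},{"offset":[0,0,0],"rotation":[0,0,-0.05],"fingers":-1},{"offset":[0,0,0],"rotation":[0,0,0],"fingers":-1}]'
python3 to.py '[.406,-.1,.25]' '[.406,-.1,.036]'
```

```text
clock: 3.5
position: [0.4068, -0.1039, 0.2504]
ee_rot: [0.477, 0.879, -0.0, 0.0]
ft_force: [0.3, 0.8, -0.7]
grip_width: -0.002
pos [ 0.4068 -0.1039  0.2504] tool y heading 0.576 F [ 0.3  0.8 -0.7] t 3.5 j [ 0.97 -0.12 -0.76  1.93 -0.08  1.3   0.81]
[ 0.406 -0.1    0.25 ] units [0.025 0.009 0.002]
[ 0.406 -0.1    0.036] units [ 0.    -0.     1.427]
```

```bash
python3 -m jog '[{"offset":[0.04,0,0.25],"rotation":[0,0,0],"fingers":-1},{"offset":[0,0,0.25],"rotation":[0,0,0],"fingers":-1},{"offset":[0,0,0.25],"rotation":[0,0,0],"fingers":-1},{"offset":[0,0,0.25],"rotation":[0,0,0],"fingers":-1},{"offset":[0,0,0],"rotation":[0,0,0],"fingers":-1}]'
python3 - <<'E'
from workcell import manip
import cv2,numpy as np
up=lambda im:cv2.convertScaleAbs(cv2.resize(im,None,fx=3.2,fy=3.2,interpolation=cv2.INTER_CUBIC),alpha=1.6,beta=10)
a=manip.camera("scene")[170:340,200:450,::-1]
cv2.imwrite("pics/s1.png",up(a))
E
python3 to.py
```

```text
clock: 4.12
position: [0.402, -0.0981, 0.0986]
ee_rot: [0.478, 0.879, 0.0, -0.002]
ft_force: [0.3, 0.7, 0.3]
grip_width: -0.001
pos [ 0.4032 -0.0982  0.1003] tool y heading 0.575 F [1.1 0.3 0.1] t 4.17 j [ 0.93  0.09 -0.81  2.12  0.07  0.97  0.65]
```

View pics/s1.png

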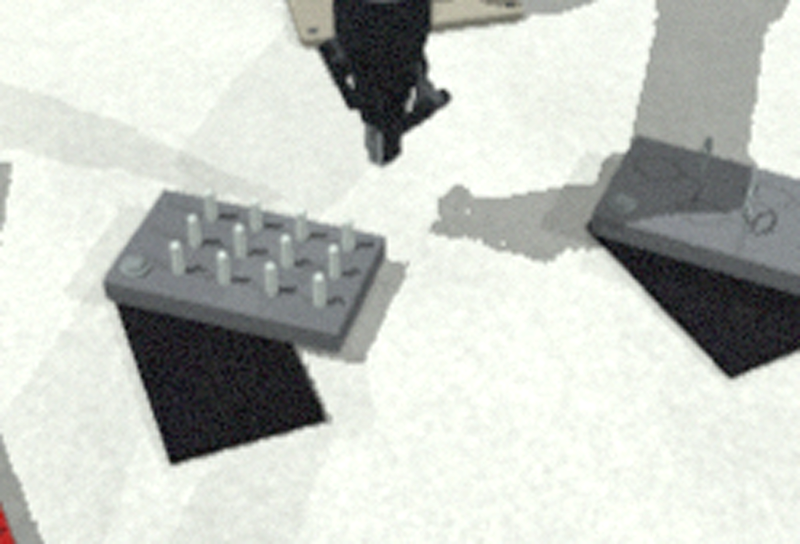

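The shut fingertips at crop (380,160) are clear on the outer side of the peg board's free corner (385,240). The hoop board, at (600,220) and right of it, is well away. Next I lower the tool and plan the push rows.

```bash
python3 -m jog '[{"offset":[0,0,0.21],"rotation":[0,0,0],"fingers":-1},{"offset":[0,0,0.21],"rotation":[0,0,0],"fingers":-1},{"offset":[0,0,0],"rotation":[0,0,0],"fingers":-1}]'
cat > plan.py <<'E'
from geo import *
from workcell import manip
import sys
v=[.4366,-.3107,.1363,.8945]
o=manip.get_obs(); p=o["position"]; h=np.arctan2(*R.from_quat(o["ee_rot"]).as_matrix()[[1,0],1])
q0,q1,n=float(sys.argv[1]),float(sys.argv[2]),int(sys.argv[3])
print(p.round(4),round(h,3),o["ft_force"].round(1))
for q in np.linspace(q0,q1,n):
    a=v[2]+q; d=abs(h-a); s=11*np.cos(d)+15*np.sin(d)
    t=pts(v,[(165,100+s)],a,0)[0]; w=t-p; y=np.array([np.cos(h),np.sin(h)]); x=np.array([-y[1],y[0]])
    turn=max(0,min(.15,h-a)) # clockwise turn after the shift
    print("q%.2f"%q,t[:2].round(3),"units x %.3f y %.3f rotz %.3f"%(w[:2]@x/.15,w[:2]@y/.15,turn/2)); p=t; h-=turn
E
python3 plan.py 0.894 0.06 14
```

```text
clock: 4.55
position: [0.4034, -0.0984, 0.0375]
ee_rot: [0.477, 0.879, -0.0, -0.001]
ft_force: [0.0, -0.3, 1.0]
grip_width: 0.004
[ 0.4034 -0.0984  0.0375] 0.576 [ 0.  -0.3  1. ]
q0.89 [ 0.422 -0.109] units x -0.127 y 0.063 rotz 0.000
q0.83 [ 0.435 -0.109] units x -0.048 y 0.076 rotz 0.000
q0.77 [ 0.449 -0.11 ] units x -0.053 y 0.073 rotz 0.000
q0.70 [ 0.462 -0.111] units x -0.058 y 0.069 rotz 0.000
q0.64 [ 0.475 -0.114] units x -0.063 y 0.065 rotz 0.000
q0.57 [ 0.488 -0.118] units x -0.067 y 0.060 rotz 0.000
q0.51 [ 0.501 -0.122] units x -0.071 y 0.056 rotz 0.000
q0.44 [ 0.514 -0.127] units x -0.075 y 0.051 rotz 0.000
q0.38 [ 0.525 -0.132] units x -0.067 y 0.046 rotz 0.029
q0.32 [ 0.536 -0.138] units x -0.072 y 0.046 rotz 0.032
q0.25 [ 0.547 -0.145] units x -0.072 y 0.046 rotz 0.032
q0.19 [ 0.557 -0.152] units x -0.072 y 0.046 rotz 0.032
q0.12 [ 0.567 -0.16 ] units x -0.072 y 0.046 rotz 0.032
q0.06 [ 0.577 -0.169] units x -0.072 y 0.046 rotz 0.032
```

```bash
python3 -m jog '[{"offset":[-0.12,0.06,0],"rotation":[0,0,0],"fingers":-1},{"offset":[-0.05,0.08,0],"rotation":[0,0,0],"fingers":-1},{"offset":[-0.05,0.07,0],"rotation":[0,0,0],"fingers":-1},{"offset":[-0.06,0.07,0],"rotation":[0,0,0],"fingers":-1},{"offset":[-0.06,0.065,0],"rotation":[0,0,0],"fingers":-1},{"offset":[-0.07,0.06,0],"rotation":[0,0,0],"fingers":-1},{"offset":[0,0,0],"rotation":[0,0,0],"fingers":-1}]'
python3 - <<'E'
from workcell import manip
import cv2
up=lambda im:cv2.convertScaleAbs(cv2.resize(im,None,fx=3.2,fy=3.2,interpolation=cv2.INTER_CUBIC),alpha=1.6,beta=10)
cv2.imwrite("pics/s2.png",up(manip.camera("scene")[170:340,200:450,::-1]))
E
python3 plan.py 0.53 0.04 8
```

```text
clock: 5.42
position: [0.4891, -0.1169, 0.0373]
ee_rot: [0.477, 0.879, 0.0, 0.0]
ft_force: [-0.0, -0.4, -0.5]
grip_width: 0.0
[ 0.4883 -0.1167  0.0371] 0.577 [-0.2 -0.   0. ]
q0.53 [ 0.497 -0.12 ] units x -0.052 y 0.034 rotz 0.000
q0.46 [ 0.511 -0.126] units x -0.081 y 0.057 rotz 0.000
q0.39 [ 0.523 -0.131] units x -0.075 y 0.051 rotz 0.025
q0.32 [ 0.535 -0.137] units x -0.077 y 0.050 rotz 0.035
q0.25 [ 0.547 -0.145] units x -0.079 y 0.050 rotz 0.035
q0.18 [ 0.559 -0.153] units x -0.079 y 0.050 rotz 0.035
q0.11 [ 0.569 -0.162] units x -0.079 y 0.050 rotz 0.035
q0.04 [ 0.579 -0.171] units x -0.079 y 0.050 rotz 0.035
```

View pics/s2.png

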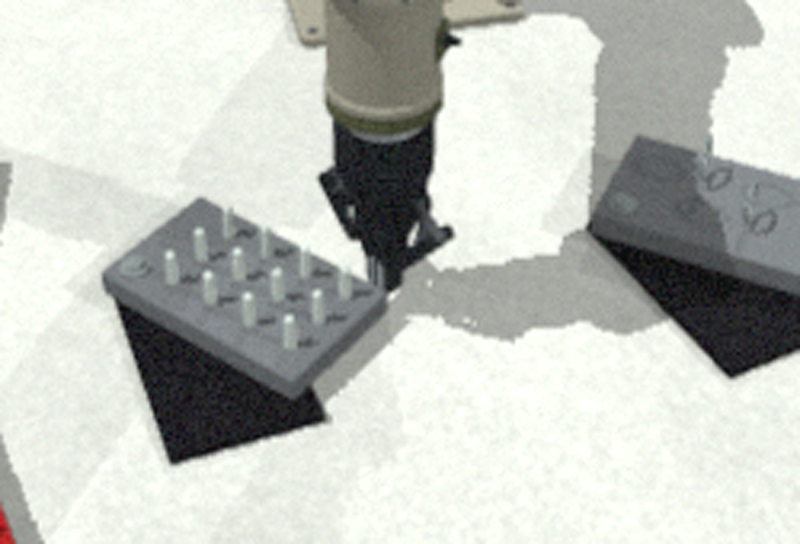

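The board is turning as planned. Its free corner is now at crop (385,290), with the fingers behind it, and the hoop board has not moved. I continue the push.

```bash
python3 -m jog '[{"offset":[-0.05,0.035,0],"rotation":[0,0,0],"fingers":-1},{"offset":[-0.08,0.055,0],"rotation":[0,0,0],"fingers":-1},{"offset":[-0.075,0.05,0],"rotation":[0,0,0.025],"fingers":-1},{"offset":[-0.075,0.05,0],"rotation":[0,0,0.035],"fingers":-1},{"offset":[-0.08,0.05,0],"rotation":[0,0,0.035],"fingers":-1},{"offset":[-0.08,0.05,0],"rotation":[0,0,0.035],"fingers":-1},{"offset":[-0.06,0.035,0],"rotation":[0,0,0.03],"fingers":-1},{"offset":[0,0,0],"rotation":[0,0,0],"fingers":-1}]'
python3 - <<'E'
from workcell import manip
import cv2
up=lambda im:cv2.convertScaleAbs(cv2.resize(im,None,fx=3.2,fy=3.2,interpolation=cv2.INTER_CUBIC),alpha=1.6,beta=10)
cv2.imwrite("pics/s3.png",up(manip.camera("scene")[170:340,200:450,::-1]))
E
python3 plan.py 0.1 0.0 4
```

```text
clock: 6.48
position: [0.5667, -0.1605, 0.0373]
ee_rot: [0.611, 0.792, -0.0, 0.0]
ft_force: [-0.4, 0.6, -0.2]
grip_width: -0.0
[ 0.5662 -0.1601  0.0372] 0.258 [0.3 0.1 0.6]
q0.10 [ 0.571 -0.164] units x -0.032 y 0.024 rotz 0.011
q0.07 [ 0.576 -0.168] units x -0.036 y 0.024 rotz 0.017
q0.03 [ 0.58  -0.173] units x -0.037 y 0.024 rotz 0.017
q0.00 [ 0.585 -0.178] units x -0.037 y 0.024 rotz 0.017
```

View pics/s3.png

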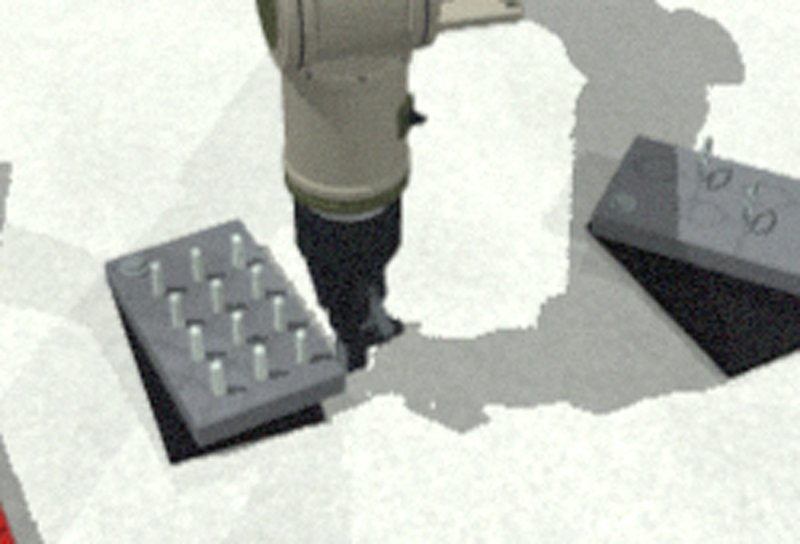

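The free corner is at crop (345,375) and the board is nearly home, with a sliver of plate showing at (170,440). I push the last bit slowly and then measure.

```bash
python3 -m jog '[{"offset":[-0.03,0.025,0],"rotation":[0,0,0.01],"fingers":-1},{"offset":[-0.035,0.025,0],"rotation":[0,0,0.015],"fingers":-1},{"offset":[-0.035,0.025,0],"rotation":[0,0,0.015],"fingers":-1},{"offset":[-0.035,0.025,0],"rotation":[0,0,0.015],"fingers":-1},{"offset":[0,0,0],"rotation":[0,0,0],"fingers":-1}]'
python3 - <<'E'
from workcell import manip
from geo import *
up=lambda im:cv2.convertScaleAbs(cv2.resize(im,None,fx=3.2,fy=3.2,interpolation=cv2.INTER_CUBIC),alpha=1.6,beta=10)
im=manip.camera("scene")[:,:,::-1].copy()
c=up(im[170:340,200:450]); i=manip.camera_info("scene"); v=[.4366,-.3107,.1363]
for q,col in((0,(0,255,0)),(.175,(0,0,255)),(-.175,(255,0,0))):
    u=(proj(i,pts(v,[(-20,100),(180,100),(180,-20),(-20,-20)],v[2]+q,.034))-[200,170]+.5)*3.2
    cv2.polylines(c,[u.round().astype(int)],True,col,1)
cv2.imwrite("pics/s4.png",c)
E
python3 to.py
```

```text
clock: 7.15
position: [0.5853, -0.1767, 0.0373]
ee_rot: [0.654, 0.757, 0.0, 0.0]
ft_force: [0.2, 0.0, -0.1]
grip_width: -0.003
pos [ 0.5851 -0.1764  0.0373] tool y heading 0.147 F [-0.8  0.7  0.2] t 7.2 j [ 0.67  0.57 -0.58  1.68  0.36  1.    0.11]
```

View pics/s4.png

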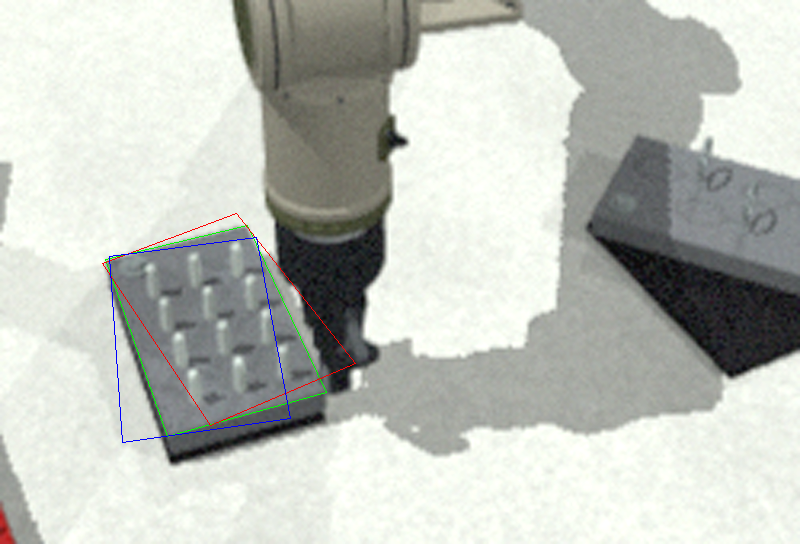

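The board lies along the green q=0 outline, well inside the ±0.175 lines. I back off sideways and lift.

```bash
python3 -m jog '[{"offset":[0.1,0,0],"rotation":[0,0,0],"fingers":-1},{"offset":[0.2,0,0],"rotation":[0,0,0],"fingers":-1},{"offset":[0,0,-0.25],"rotation":[0,0,0],"fingers":-1},{"offset":[0,0,-0.35],"rotation":[0,0,0],"fingers":-1},{"offset":[0,0,-0.35],"rotation":[0,0,0],"fingers":-1},{"offset":[0.3,0,-0.2],"rotation":[0,0,0],"fingers":-1},{"offset":[0.3,0,0],"rotation":[0,0,0],"fingers":-1},{"offset":[0,0,0],"rotation":[0,0,0],"fingers":-1}]'
python3 - <<'E'
from workcell import manip
from geo import *
im=manip.camera("top")[:,:,::-1].copy(); cv2.imwrite("pics/top1.png",im)
i=manip.camera_info("top"); v=[.4366,-.3107,.1363]
c=cv2.resize(im[160:335,290:440],None,fx=3.4,fy=3.4,interpolation=cv2.INTER_CUBIC)
c=cv2.convertScaleAbs(c,alpha=1.6,beta=10)
for q,col in((0,(0,255,0)),(.175,(0,0,255)),(-.175,(255,0,0))):
    u=(proj(i,pts(v,[(-20,100),(180,100),(180,-20),(-20,-20)],v[2]+q,.034))-[290,160]+.5)*3.4
    cv2.polylines(c,[u.round().astype(int)],True,col,1)
cv2.imwrite("pics/t1.png",c)
# hoop-board shift from the start, by ECC/phase correlation on its surroundings
a,b=[cv2.cvtColor(cv2.imread(f"pics/top{k}.png"),cv2.COLOR_BGR2GRAY)[190:320,125:250].astype(np.float32) for k in(0,1)]
print("hoop shift px",cv2.phaseCorrelate(a,b))
E
python3 to.py
```

```text
clock: 8.2
position: [0.5644, -0.037, 0.2106]
ee_rot: [0.65, 0.76, 0.001, 0.0]
ft_force: [0.4, -0.2, -0.6]
grip_width: 0.003
hoop shift px ((0.5512456385310145, 0.37251386562934385), 0.7289110464590567)
pos [ 0.5646 -0.0398  0.2101] tool y heading 0.152 F [0.1 0.  0.9] t 8.25 j [ 0.58  0.31 -0.71  1.65  0.21  1.27 -0.01]
```

View pics/t1.png

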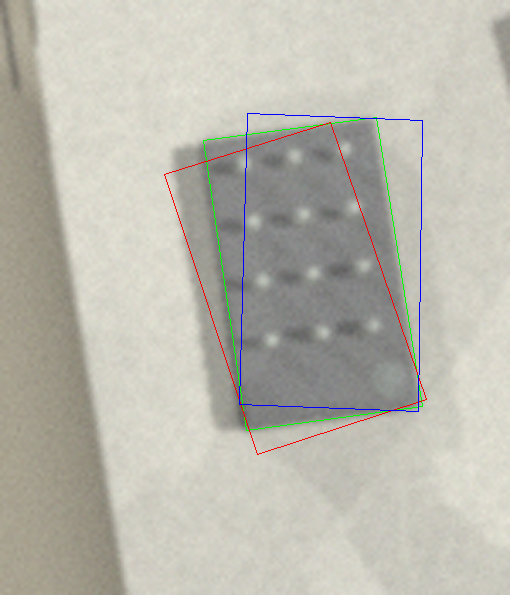

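The board matches the green q=0 outline in the top view as well, with the arm clear and at rest. The hoop board's shift is under 1 px.

```bash
python3 -c "
from workcell import manip
print(manip.hand_in())"
```

```text
the job is handed in; nothing more can be done
None
```

I swung the grey peg board back over its base plate with the shut fingertips, from about 0.89 rad to about 0 rad. I then backed the arm off, lifted it clear and handed in at about 8.3 s; the hand-in reports no verdict.

- **Peg board:** after release, the top view showed it on the 0 rad outline, to within a few hundredths of a radian and well inside the ±0.175 rad limits. I judged this by overlaying outlines on the picture, not with a fresh fit of the angle.
- **Hoop board:** it shifted about 0.7 px (roughly 1.5 mm) between the first and last top pictures. The arm's shadow had moved between them, and I never aimed the arm near that board.
- **Robot:** the force readings stayed at noise level, about 1 N, and the gripper was clear at a height of 0.21 m.

No check failed or disagreed with another.

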